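# Seat the filter drawer and hold the sprung lamp hatch just below its balance point

### The job

Get the plate reader ready for a lamp check: push its open filter drawer fully home until it clicks into its detent, then raise the blue lamp hatch (it has a steel grab rail) a little past its spring's balance point (60 degrees up), without ever letting it spring wide open. Then bring it back to about ten degrees below the balance point and finish while still holding it there, steady, so that a colleague can look at the lamp; the drawer stays home and the tip box, bottle and tube rack are left alone.

Things in the scene. Friction and masses are not known exactly. Their poses are not given: they have to be found in the camera images.
- reader: Fixed white and blue bench plate reader, 190 deep x 360 wide x 115 mm high to its deck. Origin at bench height under the middle of its front face; its x points from front to back (away from the robot at yaw 0), y to the half with the hatch (left seen from the robot), z up. Place and yaw vary.
- drawer (a joint): Filter drawer in the reader's -y half: 0 = home, grows in m as it slides out to the reader's -x, stop at 0.11; starts 0.04 to 0.08 open. Friction about 1 N; a spring detent resists with about 3 N more between 13 and 5 mm, then pulls it home against a rigid stop. Seated: below 0.0025.
- drawer_front (a point): Centre of the flat outer face of the drawer's blue front plate (156 wide x 60 high x 14 mm thick, standing 42 to 102 mm above the bench). The face looks to the reader's -x. When home this point is at (-0.015, -0.087, 0.072) in the reader's frame. The reader's deck behind it is 115 mm high.
- hatch (a joint): Lamp hatch, +y half: 0 = shut (level), grows in rad as its front rises about the rear hinge; open stop 1.5. Sprung: below the balance point at 1.047 (60 deg) it falls shut if let go, above it it swings open by itself. The rail needs 1.6 N of lift when shut, 0 at balance; beyond it the hatch pulls on with under 1 N and must be held back. Over 1.38 = sprung wide open. Wanted at the end: about 0.87 (50 deg).
- rail (a point): Middle of the hatch's grab rail: round steel bar 12 mm thick along the reader's y, 116 mm clear length between 8 mm arms, in the hatch's plane, 62 mm beyond its free edge, open space between and below. 128 mm above the bench when shut. Can be pinched from above, one finger before and one behind; it turns between the fingers as the hatch rises. Hatch 142 deep x 160 wide x 22 mm, 0.95 kg.
- hatch_hinge (a point): Middle of the hatch's hinge axis (parallel to the reader's y), at (0.150, 0.090, 0.1275) in the reader's frame. At hatch angle a the rail is 212 mm x cos a in front of it (reader's -x) and 212 mm x sin a above it.
- tip_box_mid (a point): Centre of the loose grey and black pipette tip box, 80 x 115 x 59 mm. Leave alone.
- reagent_mid (a point): Centre of the loose amber reagent bottle with a white cap, 52 mm across, 110 mm high. Leave alone.
- tube_rack_mid (a point): Centre of the loose green tube rack, 70 x 150 x 45 mm with tubes to 61 mm. Leave alone.

How it is judged:
On the way, in this order (a step that is already met when the one before it is completed fails the run):
1. the filter drawer is seated at its detent while the hatch is still shut (value of joint drawer below 0.0025 m and value of joint hatch below 0.1 rad), for 0.2 s.
2. the hatch is raised past its balance point (value of joint hatch above 1.07 rad and value of joint drawer below 0.0025 m), for 0.05 s.
At the end, for the whole second after the job is handed in: The robot still holds the hatch, steady (under 0.06 rad/s), at 0.75 to 1.01 rad (43 to 58 degrees), that is 2 to 17 degrees below its balance point, with nothing else carrying it; the drawer is home to within 2.5 mm; the three bystanders are within 30 mm of where they stood (value of joint hatch between 0.75 and 1.01 rad and velocity of joint hatch between -0.06 and 0.06 rad/s and contact force between any of the fingers, the arm and hatch above 0.15 N and contact force between each of tip_box, reagent, tube_rack and hatch below 0.05 N and value of joint drawer below 0.0025 m and distance of each of tip_box_mid, reagent_mid, tube_rack_mid from where it was at the start of the episode below 0.03 m); the arm keeps its last pose, push and grip.
It fails at once if the hatch springs wide open (over 1.38 rad) (value of joint hatch above 1.38 rad).
It fails at once if a bystander is shoved or knocked over (moved over 30 mm or tilted over 0.5 rad) (distance of any of tip_box_mid, reagent_mid, tube_rack_mid from where it was at the start of the episode above 0.03 m or angle between any of tip_box_mid, reagent_mid, tube_rack_mid's own z axis and vertical above 0.5 rad).
It also fails if it takes over 64 s, if anything falls off the work surface, if the arm or the gripper's body presses on something with over 40 N, if the wrist force passes 120 N, or if a joint passes its speed limit or range.

### The arm

A 6-joint arm with a two-finger parallel gripper is mounted at the origin on the work surface. World frame = base frame: x ahead of the robot, y to its left, z up, the work surface at z = 0. Lengths are in m, angles in rad, forces in N, time in s.
With the tool pointing down it reaches from about 0.3 to 0.875 m from the base axis. Payload 6.4 kg.
Tool frame: the origin (TCP) lies between the finger pads; the fingertips stand 22 mm ahead of it and the grasp point (between the pads) lies 3 mm ahead of it; z points along the fingers, y is the direction in which the jaws open and shut (so a half turn about z gives the same grasp; the last joint's range is limited). The gripper opens to 85 mm and grips with 20 to 120 N. Pads are 22 mm wide; open, the fingers measure 114 mm over their backs; the gripper's body (76 mm by 85 mm) begins 54 mm behind the grasp point. The pads swing forward as they close: fully open they stand 13 mm farther back than shut.
Start: joints at [-1.537, 0.181, 1.607, -0, 1.354, -0.206], TCP at [0.137, -0.559, 0.227] pointing down, gripper open.
Joint ranges: [-2.99, 2.99], [-0.89, 2.07], [0.3, 2.58], [-1.14, 4.28], [0, 2.63], [-3.12, 3.12]. Speed limits (rad/s): [2.57, 2.57, 3.01, 3.14, 3.14, 3.14].

### API

Orientations are given as [roll, pitch, yaw] about the fixed x, y, z axes, in that order (R = Rz(yaw) Ry(pitch) Rx(roll)).
In Python, from workcell import manip, eyes, ticket, spotter gives the robot as it stands.
- The arm moves only by the tool move_arm, never from a script. Its argument "motion" is a list of rows, each a list of 3 entries, a list of its own where there are three numbers: the shift along the tool's x, y, z in m, then the turn about the tool's z in degrees, then the opening, from -1 (shut) to 1 (fully open). A call has 1 to 5 rows; each row is the pose to reach, as a shift and turn from the pose commanded when the call began, along the tool's axes at that moment; what a row does not reach only later rows make up. A row lasts 1/10 s, in which the tool goes at most 50 mm and 8.59 degrees, less where a joint would pass 70% of its speed; a pose out of reach is approached as far as the arm can. A call with a gripper value outside its range is refused whole. The fingers move at their own pace and stop on an object; "newtons" is the grip in N (left out, the last holds). Time passes only in rows, so rows that repeat a pose let the fingers close. It gives the time, the measured TCP pose, the force and the opening at its end, in the units of the state.
- manip.state(): the state, without advancing time (a new reading comes with each control period).
- eyes.grab_frame(name): name is "scene" or "top"; returns (picture, depth): 420x560x3 uint8, blue, green, red; 420x560 float32, m along the optical axis (not along the pixel's ray), 0 where there is no reading.
- eyes.calibration(name): a dict with "K" (3x3 intrinsics, pixels), "pose" (4x4, takes a point from camera to world coordinates). Camera axes: x right, y down, z forward; pixel columns grow to the right and rows downward; lengths in m; the calibration is good to about 2 mm. A picture is of the moment at which its call begins. calibration takes no time and is no camera call.
- ticket.sign_off(): hands the job in, once; it reports no verdict.
Trained networks look in the newest picture that a camera, given by its name, has taken for a name from the list of things; names that differ only in an ending like _2 or _b are one class to them, and where a whole thing is asked for, a point or a joint stands for the part that bears it (a point fixed in the world has none). Each returns a list of dicts, best first, with "confidence" (0 to 1); they miss things now and then, are a little off and sometimes report something else, mostly with a low value. They report only what shows in the picture. A call takes as long as a camera call.
- spotter.boxes_of(label, camera): "location" ([column, row] as shares, 0 to 1, of the picture: columns of its width, rows of its height, amid what is visible of it).
- spotter.tip_of(label, camera): "location" ([column, row] as shares, 0 to 1, of the picture: columns of its width, rows of its height: a listed point, or the origin of a listed thing).
The state is a dict: "clock": time; "joint_positions": joint angles; "dq": joint speeds; "joint_efforts": joint torques, N m; "tcp_pos": TCP position; "tool_rot": TCP orientation; "force": force on the tool from outside, world axes, zero at the start; "torque": the same for the moment, N m; "grip_width": finger opening in m.
Only numpy, scipy, OpenCV 4.12 (cv2) and the standard library are available. Lean on these libraries where they do the work, as an engineer would, in place of code of your own. Each camera call takes 0.05 s, during which the arm holds its last target.

## Working session

There is one attempt and no reset: what is moved stays moved. The work goes in short steps, Python scripts to look and compute and a tool call to move; the robot and the scene stay as the last step left them, time stands still between calls to the robot, and variables do not carry over. Pictures are saved under pics/ and viewed, and the job is handed in when it is done.

Besides the shell and the picture viewer there is one more tool, called after "Call:" by a JSON object that holds its "name" and its "arguments", one argument or row to a line. move_arm: Moves the arm, as the interface text tells. Its arguments: {"type":"object","properties":{"motion":{"type":"array"},"newtons":{"type":"number"}},"required":["motion"]}

```bash
mkdir -p pics; ls; cat > h.py <<'E'
import numpy as np,cv2
from workcell import manip, eyes, ticket, spotter
def w(cam,u,v,d):
    c=eyes.calibration(cam);K=np.array(c["K"]);P=np.array(c["pose"])
    p=np.array([(u-K[0,2])/K[0,0]*d,(v-K[1,2])/K[1,1]*d,d,1]);return (P@p)[:3]
def cloud(cam,D):
    c=eyes.calibration(cam);K=np.array(c["K"]);P=np.array(c["pose"])
    v,u=np.mgrid[:D.shape[0],:D.shape[1]]
    p=np.stack([(u-K[0,2])/K[0,0]*D,(v-K[1,2])/K[1,1]*D,D],-1)
    return p@P[:3,:3].T+P[:3,3]
def proj(cam,X):
    c=eyes.calibration(cam);K=np.array(c["K"]);P=np.array(c["pose"])
    q=P[:3,:3].T@(np.array(X)-P[:3,3]);q=K@q;return q[:2]/q[2]
E
python3 - <<'E'
from h import *
print(manip.state())
for c in ["scene","top"]:
    im,D=eyes.grab_frame(c);cv2.imwrite(f"pics/{c}0.png",im);np.save(f"{c}0.npy",D)
    np.save(f"{c}0i.npy",im)
    print(c,eyes.calibration(c))
    C=cloud(c,D)
    for l in ["drawer_front","rail","hatch_hinge","reader","tip_box_mid","reagent_mid","tube_rack_mid"]:
        for r in spotter.tip_of(l,c)[:2]:
            u,v=r["location"];u*=560;v*=420;ui,vi=int(min(u,559)),int(min(v,419))
            print(l,round(r["confidence"],2),round(u),round(v),C[vi,ui].round(3))
E
```

```text
pics
{'clock': 0.0, 'joint_positions': array([-1.53731038e+00,  1.81522760e-01,  1.60801630e+00, -2.86570747e-05,
        1.35379009e+00, -2.06299578e-01]), 'dq': array([-0.00036402,  0.00092985,  0.00038568,  0.00130847, -0.00067441,
       -0.0005853 ]), 'joint_efforts': array([ 3.09126581e-04, -4.44875801e+01, -3.51331866e+01, -3.00874472e-04,
        9.26198554e-03,  4.43419850e-06]), 'tcp_pos': array([ 0.13654829, -0.5579736 ,  0.22619043]), 'tool_rot': array([-3.13988725e+00, -3.28322250e-04,  2.39791443e-01]), 'force': array([-0.56098289, -0.42194263,  0.25443295]), 'torque': array([-0.00216209, -0.00660396, -0.01609169]), 'grip_width': 0.08575720013280984}
scene {'K': array([[427.16815911,   0.        , 278.14718249],
       [  0.        , 427.16815911, 206.85782555],
       [  0.        ,   0.        ,   1.        ]]), 'pose': array([[-0.73087153,  0.45296393, -0.51053941,  0.99896088],
       [ 0.68249207,  0.49118039, -0.54124523,  0.48976827],
       [ 0.00560238, -0.74401983, -0.66813405,  0.68611366],
       [ 0.        ,  0.        ,  0.        ,  1.        ]])}
drawer
[... 341 characters left out ...]
87 0.062]
top {'K': array([[465.43272632,   0.        , 271.38200572],
       [  0.        , 465.43272632, 210.42461114],
       [  0.        ,   0.        ,   1.        ]]), 'pose': array([[-0.00924255, -0.99476327,  0.10178705,  0.46108683],
       [-0.99987509,  0.0078887 , -0.01369537,  0.0298498 ],
       [ 0.01282068, -0.10190092, -0.99471193,  1.10924616],
       [ 0.        ,  0.        ,  0.        ,  1.        ]])}
drawer_front 0.94 283 242 [ 0.501 -0.013 -0.004]
rail 0.94 195 228 [0.534 0.199 0.003]
hatch_hinge 0.77 201 134 [0.735 0.171 0.112]
tip_box_mid 0.96 374 191 [ 0.612 -0.221  0.052]
tip_box_mid 0.51 115 181 [0.641 0.375 0.043]
tube_rack_mid 0.64 114 184 [0.631 0.371 0.062]
```

View pics/scene0.png

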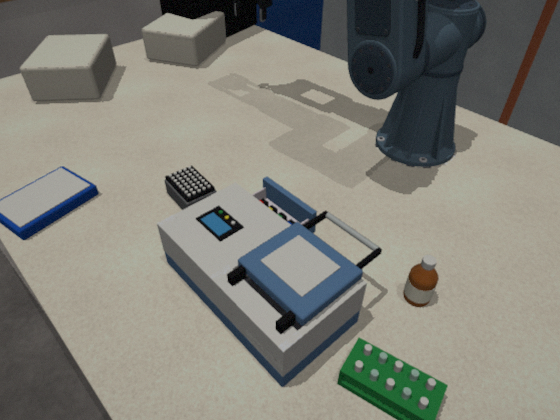

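View pics/top0.png

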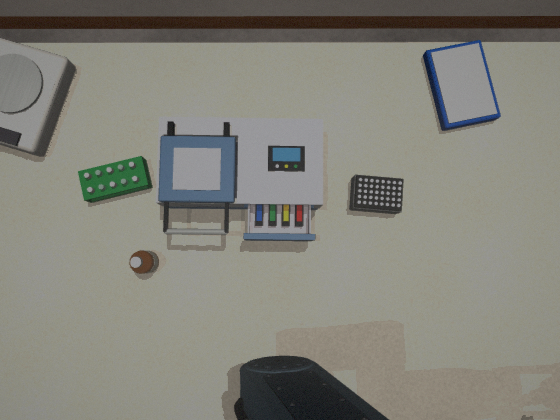

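The top picture shows the reader (cols 160–323, rows 118–208), the rail at about (196,231), the drawer plate at (280,237), the bottle at (142,262), the tip box at (377,193) and the rack at (115,178). Next I'll fit the reader's pose from depth.

```bash
python3 - <<'E'
from h import *
D=np.load("top0.npy");im=np.load("top0i.npy");C=cloud("top",D)
m=((C[...,2]>0.095)&(C[...,2]<0.17)).astype(np.uint8); m[:, :150]=0;m[:,335:]=0;m[:100]=0;m[260:]=0
m=cv2.morphologyEx(m,cv2.MORPH_OPEN,np.ones((9,9)))
n,L,S,_=cv2.connectedComponentsWithStats(m);k=1+np.argmax(S[1:,4]);print(S[k])
P=C[L==k]
r=cv2.minAreaRect((P[:,:2]*1000).astype(np.float32));print(r,cv2.boxPoints(r))
for lo,hi in [(0.095,.122),(.122,.17)]:
    q=P[(P[:,2]>lo)&(P[:,2]<hi)];print(len(q),np.median(q,0))
# hatch: blue by colour
hsv=cv2.cvtColor(im,cv2.COLOR_BGR2HSV)
b=(hsv[...,0]>95)&(hsv[...,0]<125)&(hsv[...,1]>90)
h=b.copy();h[:, :155]=0;h[:,240:]=0;h[:110]=0;h[230:]=0
q=C[h];q=q[np.abs(q[:,2]-np.median(q[:,2]))<.01];print("hatch",np.median(q,0),cv2.minAreaRect((q[:,:2]*1000).astype(np.float32)))
h=b.copy();h[:230]=0;h[250:]=0;h[:,:240]=0;h[:,320:]=0
q=C[h];print("drw",len(q),np.median(q,0),q.min(0),q.max(0));q=q[(q[:,2]>.09)&(q[:,2]<.115)];print(len(q),cv2.minAreaRect((q[:,:2]*1000).astype(np.float32)))
print(w("top",196,231,1))
# rail back-projected on z=0.134
def onz(cam,u,v,z):
    a=w(cam,u,v,0.);c=w(cam,u,v,1.);return a+(c-a)*(z-a[2])/(c[2]-a[2])
for u,v in[(168,231),(196,231.5),(226,232)]:print("rail",onz("top",u,v,.13))
for u,v in[(245,238),(280,238),(314,238)]:print("drawer top",onz("top",u,v,.1))
for u,v in[(160,119),(323,119),(323,207)]:print("corner",onz("top",u,v,.115))
cv2.imwrite("pics/topz.png",cv2.resize(im[100:280,80:420],None,fx=2.3,fy=2.3))
E
```

```text
[  156   117   167    88 13835]
((673.599365234375, 83.77122497558594), (360.4700927734375, 193.00564575195312), 89.45437622070312) [[575.3846  -95.53667]
 [768.3814  -97.37462]
 [771.81415 263.0791 ]
 [578.8173  264.91705]]
8794 [0.68549696 0.01585489 0.11384413]
5041 [0.65367621 0.17476987 0.13753835]
hatch [0.7049371  0.22464826 0.13711691] ((651.8441772460938, 173.97186279296875), (157.08804321289062, 139.61160278320312), 88.25424194335938)
  return _methods._mean(a, axis=axis, dtype=dtype,
  ret = um.true_divide(
Traceback (most recent call last):
ValueError: zero-size array to reduction operation minimum which has no identity
```

```bash
python3 - <<'E'
from h import *
D=np.load("top0.npy");im=np.load("top0i.npy");C=cloud("top",D)
def onz(cam,u,v,z):
    a=w(cam,u,v,0.);c=w(cam,u,v,1.);return a+(c-a)*(z-a[2])/(c[2]-a[2])
for u,v in[(168,231),(196,231.5),(226,232)]:print("rail",onz("top",u,v,.13).round(4))
for u,v in[(245,238),(280,238),(314,238)]:print("drawer top",onz("top",u,v,.1).round(4))
for u,v in[(160,119),(323,119),(323,207)]:print("corner",onz("top",u,v,.115).round(4))
m=(C[...,2]>.115)&(C[...,2]<.16);m[:212]=0;m[:,:150]=0;m[:,235:]=0;m[245:]=0
print(m.sum(),C[m].mean(0))
for sx,yaw in [((.578,.084),-.0095)]:
    R=np.array([[np.cos(yaw),-np.sin(yaw)],[np.sin(yaw),np.cos(yaw)]])
    f=lambda x,y,z:np.r_[R@[x,y]+sx,z]
    o=cv2.resize(im,None,fx=2.5,fy=2.5,interpolation=cv2.INTER_CUBIC)
    for p in [(0,-.18,.115),(0,.18,.115),(.19,-.18,.115),(.19,.18,.115),(-.062,.09,.134),(-.062,.032,.134),(-.062,.148,.134),(.15,.09,.1275)]:
        q=(proj("top",f(*p))+.5)*2.5;cv2.drawMarker(o,tuple(int(t) for t in q),(0,0,255),0,12)
    o=o[250:700,300:1000]
    cv2.imwrite("pics/topz.png",o)
im=np.load("scene0i.npy");o=cv2.resize(im,None,fx=2.5,fy=2.5,interpolation=cv2.INTER_CUBIC)
for p in [(0,-.18,.115),(0,.18,.115),(.19,-.18,.115),(.19,.18,.115),(-.062,.09,.134),(-.062,.032,.134),(-.062,.148,.134),(.15,.09,.1275)]:
        q=(proj("scene",f(*p))+.5)*2.5;cv2.drawMarker(o,tuple(int(t) for t in q),(0,0,255),0,12)
cv2.imwrite("pics/scz.png",o[400:950,300:1050])
E
```

```text
rail [0.5196 0.2338 0.13  ]
rail [0.518  0.1752 0.13  ]
rail [0.5165 0.1122 0.13  ]
drawer top [0.5048 0.0736 0.1   ]
drawer top [ 0.5041 -0.0022  0.1   ]
drawer top [ 0.5035 -0.0759  0.1   ]
corner [0.7655 0.2577 0.115 ]
corner [ 0.7636 -0.099   0.115 ]
corner [ 0.5694 -0.095   0.115 ]
512 [0.52539355 0.17471766 0.13097945]
```

View pics/topz.png

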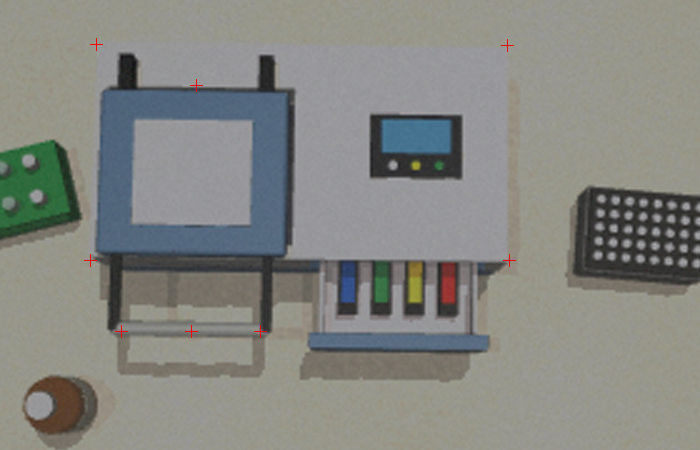

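View pics/scz.png

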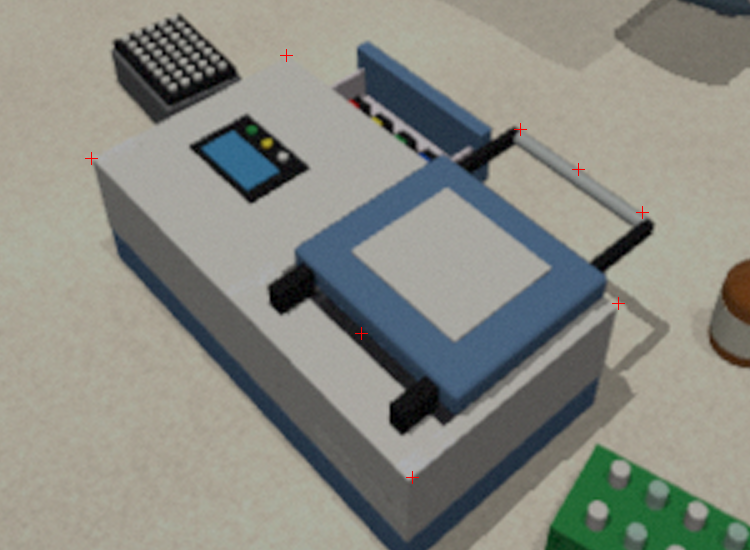

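Call:
{"name": "move_arm", "arguments": {
  "motion": [
    [[0.03, -0.035, 0], -8, 0],
    [[0.06, -0.07, 0], -16, -0.5],
    [[0.09, -0.105, 0], -24, -1],
    [[0.12, -0.14, 0], -32, -1],
    [[0.15, -0.175, 0], -40, -1]
  ],
  "newtons": 30
}}

```text
clock: 1.3
tcp_pos: [0.2412, -0.3514, 0.2271]
tool_rot: [3.141, 0.0, 0.943]
force: [1.4, 0.1, 0.7]
grip_width: 0.0125
```

Call:
{"name": "move_arm", "arguments": {
  "motion": [
    [[0.045, -0.004, 0], -7, -1],
    [[0.09, -0.008, 0], -14, -1],
    [[0.135, -0.012, 0], -21, -1],
    [[0.18, -0.016, 0], -28, -1],
    [[0.225, -0.02, 0], -35.7, -1]
  ]
}}

```text
clock: 1.8
tcp_pos: [0.3584, -0.1581, 0.2275]
tool_rot: [3.14, 0.001, 1.566]
force: [1.2, -0.1, 0.6]
grip_width: -0.0
```

```bash
python3 - <<'E'
from h import *
s=manip.state();print(s["tcp_pos"],s["tool_rot"],s["joint_positions"].round(3),s["clock"])
E
```

```text
[ 0.35836772 -0.15811927  0.22754371] [3.14045209e+00 9.18154834e-04 1.56575902e+00] [-0.721 -0.264  2.034  0.     1.37  -0.716] 1.8
```

Call:
{"name": "move_arm", "arguments": {
  "motion": [
    [[0.04, 0.023, 0.02], 0, -1],
    [[0.08, 0.046, 0.05], 0, -1],
    [[0.12, 0.069, 0.085], 0, -1],
    [[0.157, 0.092, 0.12], 0, -1],
    [[0.157, 0.092, 0.142], 0, -1]
  ]
}}

```text
clock: 2.3
tcp_pos: [0.4531, -0.0011, 0.0847]
tool_rot: [3.139, 0.0, 1.564]
force: [0.5, -0.5, -1.3]
grip_width: 0.0001
```

```bash
python3 - <<'E'
from h import *
im,D=eyes.grab_frame("top");cv2.imwrite("pics/top1.png",cv2.resize(im[100:380,120:420],None,fx=2,fy=2))
im,D=eyes.grab_frame("scene");cv2.imwrite("pics/sc1.png",cv2.resize(im[130:360,120:460],None,fx=2,fy=2))
print(manip.state()["tcp_pos"])
E
```

```text
[ 0.44816183 -0.00089989  0.0809117 ]
```

View pics/sc1.png

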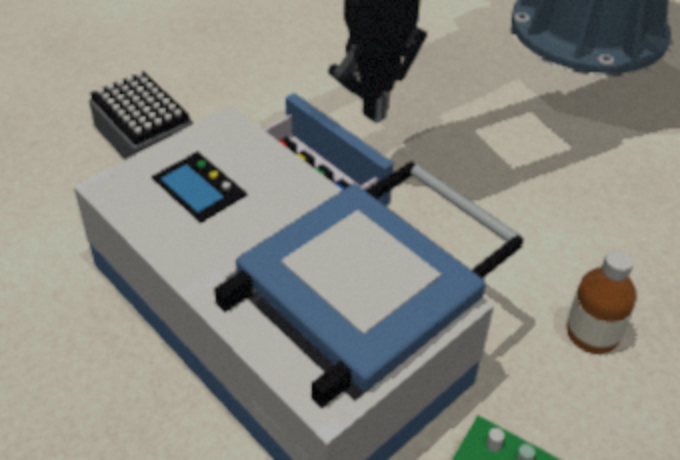

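View pics/top1.png

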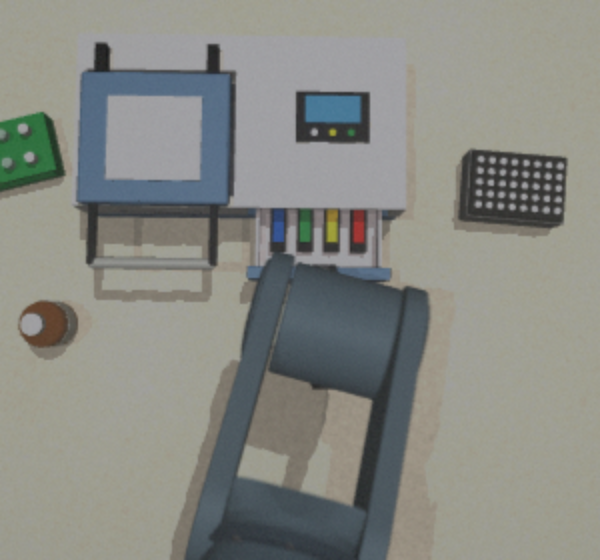

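The shut fingers hang in front of the drawer plate and clear of it. I'll push now.

Call:
{"name": "move_arm", "arguments": {
  "motion": [
    [[0, 0.015, 0], 0, -1],
    [[0, 0.03, 0], 0, -1],
    [[0, 0.045, 0], 0, -1],
    [[0, 0.055, 0], 0, -1],
    [[0, 0.065, 0], 0, -1]
  ]
}}

```text
clock: 2.9
tcp_pos: [0.5171, -0.0052, 0.0864]
tool_rot: [3.14, 0.001, 1.56]
force: [-1.6, -0.4, 1.0]
grip_width: -0.0002
```

Call:
{"name": "move_arm", "arguments": {
  "motion": [
    [[0, 0.006, 0], 0, -1],
    [[0, 0.012, 0], 0, -1],
    [[0, 0.018, 0], 0, -1],
    [[0, 0.022, 0], 0, -1],
    [[0, 0.025, 0], 0, -1]
  ]
}}

```text
clock: 3.4
tcp_pos: [0.5404, -0.0045, 0.0849]
tool_rot: [-3.139, 0.0, 1.561]
force: [-7.1, -1.5, 4.6]
grip_width: 0.0001
```

Call:
{"name": "move_arm", "arguments": {
  "motion": [
    [[0, 0.003, 0], 0, -1],
    [[0, 0.006, 0], 0, -1],
    [[0, 0.008, 0], 0, -1],
    [[0, 0.009, 0], 0, -1]
  ]
}}

```text
clock: 3.8
tcp_pos: [0.5499, -0.0045, 0.0848]
tool_rot: [-3.141, -0.0, 1.561]
force: [-5.4, -1.3, 2.5]
grip_width: 0.0001
```

Call:
{"name": "move_arm", "arguments": {
  "motion": [
    [[0, 0.002, 0], 0, -1],
    [[0, 0.004, 0], 0, -1],
    [[0, 0.004, 0], 0, -1]
  ]
}}

```text
clock: 4.1
tcp_pos: [0.5502, -0.0045, 0.0846]
tool_rot: [-3.132, -0.0, 1.562]
force: [-17.8, -1.9, 14.0]
grip_width: -0.0001
```

```bash
python3 - <<'E'
from h import *
im,D=eyes.grab_frame("scene");cv2.imwrite("pics/sc2.png",cv2.resize(im[130:360,120:460],None,fx=2,fy=2))
print(manip.state()["force"],manip.state()["tcp_pos"])
E
```

```text
[-17.68090008  -2.67278507  13.91557218] [ 0.55022986 -0.00449798  0.08462532]
```

View pics/sc2.png

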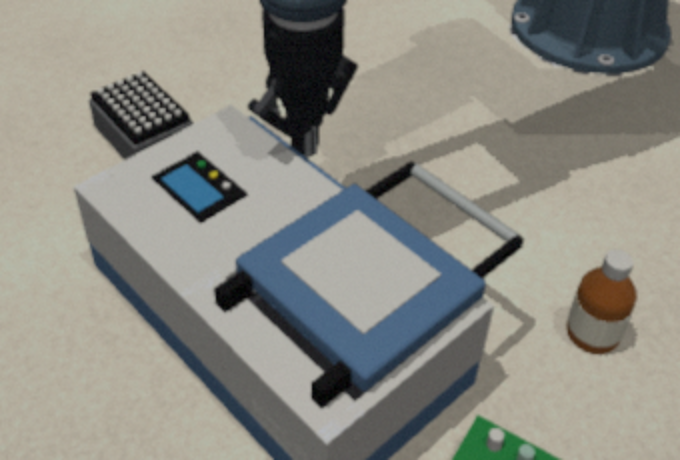

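The force jumps from 5 to 18 N while the TCP stays at x≈0.550, so the drawer is on its rigid stop (predicted 0.549). The picture shows the blue plate flush along the deck edge. I'll back off and verify.

Call:
{"name": "move_arm", "arguments": {
  "motion": [
    [[0, -0.01, 0], 0, -1],
    [[0, -0.03, 0], 0, -1],
    [[0, -0.06, 0], 0, -1],
    [[0, -0.08, -0.04], 0, -1],
    [[0, -0.08, -0.09], 0, -1]
  ]
}}

```text
clock: 4.65
tcp_pos: [0.4698, -0.0026, 0.173]
tool_rot: [-3.134, -0.002, 1.561]
force: [0.6, -0.8, -0.6]
grip_width: 0.0002
```

Call:
{"name": "move_arm", "arguments": {
  "motion": [
    [[0.04, 0.0, -0.03], 0, -0.5],
    [[0.08, 0.0, -0.05], 0, 0.1],
    [[0.12, 0.0, -0.05], 0, 0.1],
    [[0.155, 0.0, -0.05], 0, 0.1],
    [[0.18, 0.0, -0.05], 0, 0.1]
  ]
}}

```text
clock: 5.15
tcp_pos: [0.4761, 0.1787, 0.2256]
tool_rot: [3.139, -0.001, 1.563]
force: [0.3, -0.2, -0.5]
grip_width: 0.0469
```

```bash
python3 - <<'E'
from h import *
im,D=eyes.grab_frame("top");cv2.imwrite("pics/top3.png",cv2.resize(im[100:300,90:410],None,fx=2.4,fy=2.4,interpolation=cv2.INTER_CUBIC))
im,D=eyes.grab_frame("scene");cv2.imwrite("pics/sc3.png",cv2.resize(im[130:360,120:460],None,fx=2,fy=2))
s=manip.state();print(s["force"],s["tcp_pos"],s["tool_rot"],s["grip_width"])
E
```

```text
[ 0.4602108  -1.0714041   0.07862241] [0.47589459 0.17912976 0.22529406] [ 3.14008364e+00 -1.57370998e-03  1.56481749e+00] 0.046594608694889926
```

View pics/sc3.png

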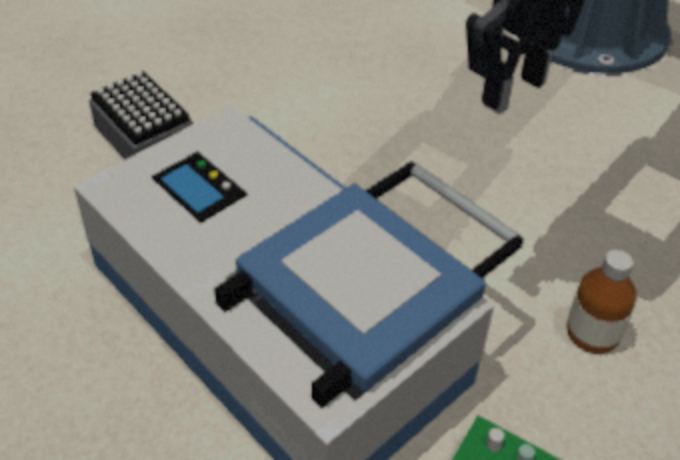

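View pics/top3.png

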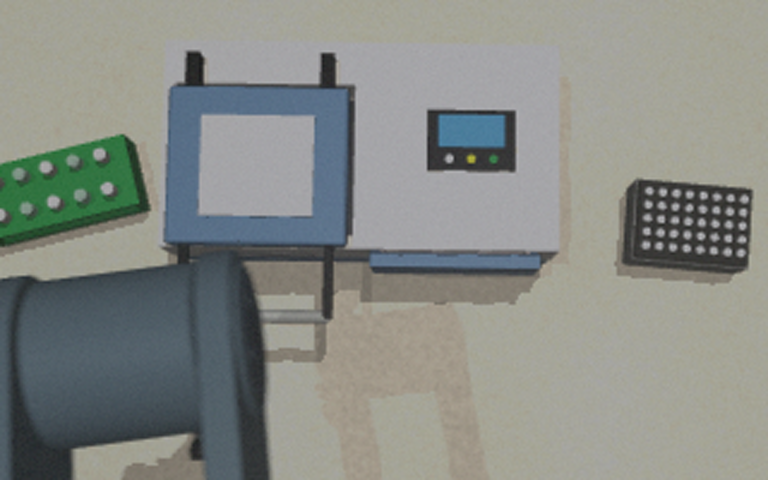

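The drawer plate sits flush on the reader's front in both pictures. The gripper is at the rail's y, just in front of it. I'll descend over the rail.

Call:
{"name": "move_arm", "arguments": {
  "motion": [
    [[-0.002, 0.021, 0], 0, 0.1],
    [[-0.004, 0.041, 0.02], 0, 0.1],
    [[-0.004, 0.041, 0.05], 0, 0.1],
    [[-0.004, 0.041, 0.075], 0, 0.1],
    [[-0.004, 0.041, 0.095], 0, 0.1]
  ]
}}

```text
clock: 5.75
tcp_pos: [0.5166, 0.1709, 0.1283]
tool_rot: [-3.141, 0.0, 1.56]
force: [0.2, 0.5, 0.1]
grip_width: 0.047
```

```bash
python3 - <<'E'
from h import *
im,D=eyes.grab_frame("scene");cv2.imwrite("pics/sc4.png",cv2.resize(im[150:300,250:450],None,fx=3.5,fy=3.5))
s=manip.state();print(s["force"],s["tcp_pos"],s["tool_rot"],s["grip_width"])
E
```

```text
[-2.37192859 -0.8932778  -2.62127865] [0.51455645 0.17061054 0.12519787] [-3.13591475e+00  5.97689138e-04  1.56015469e+00] 0.0469934677388163
```

View pics/sc4.png

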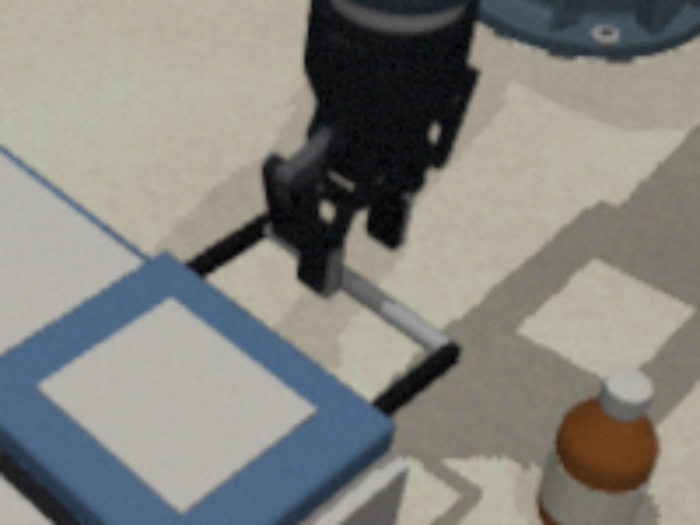

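The fingers straddle the rail, one in front and one behind. I'll close gently.

Call:
{"name": "move_arm", "arguments": {
  "motion": [
    [[0, 0, -0.001], 0, -0.3],
    [[0, 0, -0.001], 0, -0.8],
    [[0, 0, -0.001], 0, -1],
    [[0, 0, -0.001], 0, -1],
    [[0, 0, -0.001], 0, -1]
  ],
  "newtons": 30
}}

```text
clock: 6.3
tcp_pos: [0.5175, 0.1719, 0.132]
tool_rot: [3.14, -0.0, 1.561]
force: [-0.0, -0.1, -0.4]
grip_width: -0.0001
```

```bash
python3 - <<'E'
from h import *
im,D=eyes.grab_frame("scene");cv2.imwrite("pics/sc5.png",cv2.resize(im[150:300,250:450],None,fx=3.5,fy=3.5))
s=manip.state();print(s["force"],s["tcp_pos"],s["tool_rot"],s["grip_width"])
E
```

```text
[ 0.28297565 -0.36316541  0.64229014] [0.51727632 0.17183986 0.13175704] [ 3.14044827e+00 -1.42388620e-04  1.56109590e+00] -4.685943899593964e-05
```

View pics/sc5.png

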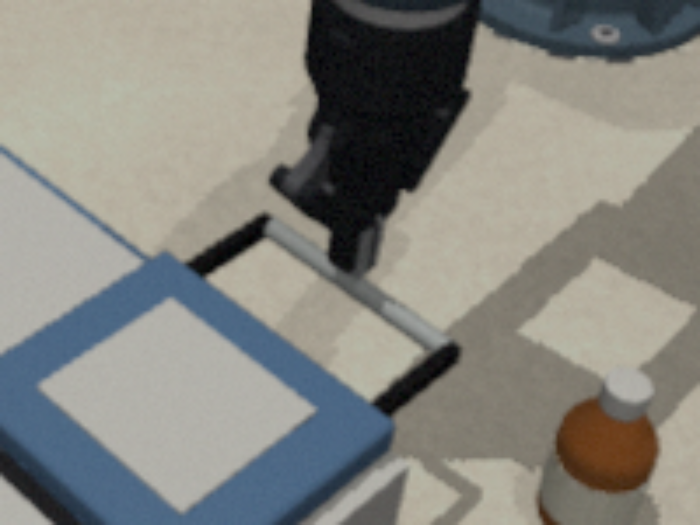

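```bash
python3 - <<'E'
from h import *
f=lambda p:((proj("scene",p)-[250,150])*3.5).round()
for z in (.105,.11,.12,.13,.14,.15): print(z,f((.517,.172,z)))
for y in (.116,.172,.232):
  for x in (.507,.517,.527): print(x,y,f((x,y,.128)))
D=np.load("scene0.npy");C=cloud("scene",D)
for u in range(328,378,6):
    col=C[200:255,u];k=np.where((col[:,2]>.115)&(col[:,0]<.56))[0]
    print(u,[(200+i,col[i].round(3).tolist()) for i in k[:6]])
E
```

```text
0.105 [343. 306.]
0.11 [345. 300.]
0.12 [347. 287.]
0.13 [349. 274.]
0.14 [351. 260.]
0.15 [353. 246.]
0.507 0.116 [282. 215.]
0.517 0.116 [270. 223.]
0.527 0.116 [257. 232.]
0.507 0.172 [361. 267.]
0.517 0.172 [349. 276.]
0.527 0.172 [336. 285.]
0.507 0.232 [452. 328.]
0.517 0.232 [440. 338.]
0.527 0.232 [428. 348.]
328 [(np.int64(211), [0.514, 0.115, 0.133]), (np.int64(212), [0.516, 0.117, 0.133]), (np.int64(213), [0.52, 0.12, 0.135]), (np.int64(214), [0.52, 0.12, 0.132]), (np.int64(215), [0.521, 0.122, 0.132]), (np.int64(216), [0.521, 0.122, 0.129])]
334 [(np.int64(215), [0.513, 0.13, 0.132]), (np.int64(216), [0.515, 0.132, 0.132]), (np.int64(217), [0.518, 0.134, 0.133]), (np.int64(218), [0.521, 0.136, 0.133]), (np.int64(219), [0.521, 0.137, 0.132]), (np.int64(220), [0.522, 0.138, 0.131])]
340 [(np.int64(220), [0.518, 0.148, 0.135]), (np.int64(221), [0.518, 0.149, 0.133]), (np.int64(222), [0.52, 0.151, 0.133]), (np.int64(223), [0.521, 0.152, 0.132]), (np.int64(224), [0.522, 0.153, 0.13]), (np.int64(225), [0.524, 0.155, 0.13])]
346 [(np.int64(224), [0.515, 0.161, 0.132]), (np.int64
[... 706 characters left out ...]
205, 0.134]), (np.int64(237), [0.52, 0.207, 0.135]), (np.int64(238), [0.521, 0.208, 0.134]), (np.int64(239), [0.522, 0.209, 0.133]), (np.int64(240), [0.522, 0.21, 0.131]), (np.int64(241), [0.524, 0.211, 0.13])]
370 [(np.int64(240), [0.516, 0.218, 0.133]), (np.int64(241), [0.518, 0.219, 0.133]), (np.int64(242), [0.521, 0.221, 0.134]), (np.int64(243), [0.522, 0.222, 0.133]), (np.int64(244), [0.524, 0.224, 0.133]), (np.int64(245), [0.523, 0.224, 0.129])]
376 [(np.int64(244), [0.517, 0.231, 0.134]), (np.int64(245), [0.519, 0.233, 0.135]), (np.int64(246), [0.521, 0.234, 0.134]), (np.int64(247), [0.523, 0.236, 0.134]), (np.int64(248), [0.523, 0.236, 0.132]), (np.int64(249), [0.527, 0.239, 0.135])]
```

```bash
python3 - <<'E'
from h import *
im,D=eyes.grab_frame("scene");C=cloud("scene",D)
cv2.imwrite("pics/sc6.png",cv2.resize(im[195:255,320:385],None,fx=9,fy=9,interpolation=cv2.INTER_NEAREST))
for u in (346,349,352,355,358):
    print(u,[(v,C[v,u].round(3).tolist()) for v in range(214,240,3)])
s=manip.state();print(s["force"],s["tcp_pos"],s["grip_width"])
E
```

```text
346 [(214, [0.552, 0.183, 0.195]), (217, [0.529, 0.169, 0.164]), (220, [0.53, 0.17, 0.158]), (223, [0.528, 0.17, 0.149]), (226, [0.521, 0.166, 0.133]), (229, [0.523, 0.169, 0.13]), (232, [0.42, 0.1, 0.0]), (235, [0.428, 0.106, 0.0]), (238, [0.434, 0.112, -0.0])]
349 [(214, [0.543, 0.183, 0.189]), (217, [0.542, 0.183, 0.182]), (220, [0.53, 0.176, 0.162]), (223, [0.53, 0.178, 0.156]), (226, [0.53, 0.178, 0.148]), (229, [0.521, 0.174, 0.132]), (232, [0.525, 0.177, 0.129]), (235, [0.423, 0.111, 0.001]), (238, [0.428, 0.116, -0.002])]
352 [(214, [0.529, 0.18, 0.179]), (217, [0.525, 0.178, 0.168]), (220, [0.524, 0.178, 0.16]), (223, [0.523, 0.179, 0.152]), (226, [0.522, 0.179, 0.144]), (229, [0.522, 0.181, 0.137]), (232, [0.522, 0.182, 0.131]), (235, [0.524, 0.184, 0.126]), (238, [0.425, 0.121, 0.0])]
355 [(214, [0.525, 0.183, 0.178]), (217, [0.522, 0.182, 0.169]), (220, [0.519, 0.181, 0.158]), (223, [0.52, 0.183, 0.153]), (226, [0.517, 0.182, 0.143]), (229, [0.399, 0.108, 0.001]), (232, [0.52, 0.187, 0.133]), (235, [0.524, 0.191, 0.131]), (238, [0.421, 0.127, 0.001])]
358 [(214, [0.515, 0.183, 0.172]), (217, [0.512, 0.182, 0.162]), (220, [0.511, 0.182, 0.154]), (223, [0.38, 0.102, 0.003]), (226, [0.387, 0.107, 0.002]), (229, [0.393, 0.113, 0.001]), (232, [0.517, 0.191, 0.134]), (235, [0.522, 0.195, 0.133]), (238, [0.525, 0.198, 0.129])]
[-0.52806676 -0.45327856  0.72698933] [0.51712833 0.17182668 0.13153732] -2.8242247337906427e-05
```

View pics/sc6.png

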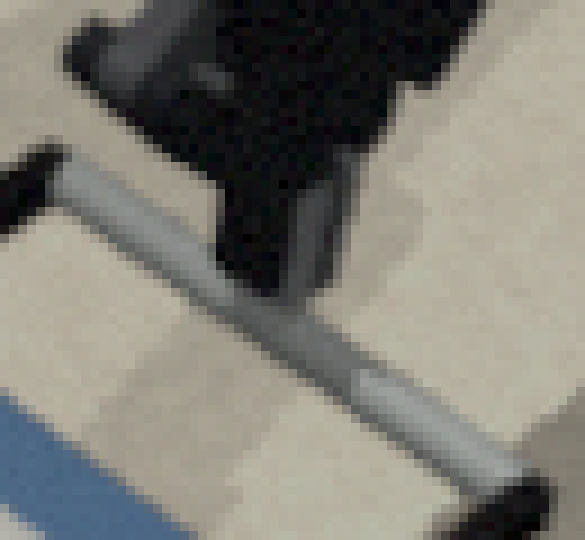

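Grip missed: the depth puts the shut fingertips at z≈0.143, just above the rail (top 0.134). That is about 30 mm higher than the stated tool geometry implies, though x and y agree. I'll reopen, go lower and check.

Call:
{"name": "move_arm", "arguments": {
  "motion": [
    [[0.002, 0.001, -0.005], 0, 0.1],
    [[0.002, 0.001, -0.005], 0, 0.1],
    [[0.002, 0.001, 0.005], 0, 0.1],
    [[0.002, 0.001, 0.017], 0, 0.1],
    [[0.002, 0.001, 0.028], 0, 0.1]
  ]
}}

```text
clock: 6.9
tcp_pos: [0.5172, 0.1737, 0.1014]
tool_rot: [-3.14, 0.0, 1.561]
force: [-0.4, 0.2, -0.4]
grip_width: 0.0475
```

```bash
python3 - <<'E'
from h import *
im,D=eyes.grab_frame("scene");cv2.imwrite("pics/sc7.png",cv2.resize(im[170:260,300:400],None,fx=6,fy=6,interpolation=cv2.INTER_CUBIC))
s=manip.state();print(s["force"],s["tcp_pos"],s["grip_width"],s["joint_positions"].round(3))
C=cloud("scene",D)
for u in (342,345,348,351,354):
    print(u,[(v,C[v,u].round(3).tolist()) for v in range(214,244,3)])
E
```

```text
[-2.14719382 -0.78380411 -1.83979276] [0.51587403 0.17346167 0.09940055] 0.04693961434360328 [ 0.106  0.268  1.783 -0.     1.095  0.116]
342 [(214, [0.542, 0.168, 0.179]), (217, [0.545, 0.171, 0.176]), (220, [0.396, 0.067, -0.001]), (223, [0.521, 0.156, 0.134]), (226, [0.549, 0.176, 0.16]), (229, [0.554, 0.181, 0.159]), (232, [0.552, 0.181, 0.15]), (235, [0.549, 0.179, 0.139]), (238, [0.548, 0.18, 0.132]), (241, [0.547, 0.18, 0.123])]
345 [(214, [0.536, 0.17, 0.177]), (217, [0.545, 0.177, 0.18]), (220, [0.545, 0.178, 0.173]), (223, [0.549, 0.182, 0.171]), (226, [0.549, 0.183, 0.165]), (229, [0.55, 0.185, 0.16]), (232, [0.548, 0.184, 0.151]), (235, [0.545, 0.183, 0.14]), (238, [0.544, 0.183, 0.131]), (241, [0.542, 0.183, 0.123])]
348 [(214, [0.541, 0.18, 0.187]), (217, [0.539, 0.179, 0.177]), (220, [0.545, 0.185, 0.178]), (223, [0.547, 0.187, 0.174]), (226, [0.543, 0.185, 0.162]), (229, [0.542, 0.185, 0.154]), (232, [0.522, 0.173, 0.125]), (235, [0.425, 0.11, 0.002]), (238, [0.432, 0.116, 0.002]), (241, [0.438, 0.121, -0.0])]
351 [(214, [0.542, 0.186, 0.191]), (217, [0.542, 0.187, 0.185]), (220, [0.545, 0.19, 0.181]), (223, [0.389, 0.089, -0.0]), (226, [0.397, 0.095, 0.0]), (229, [0.52, 0.177, 0.134]), (232, [0.522, 0.18, 0.129]), (235, [0.42, 0.114, 0.001]), (238, [0.426, 0.12, -0.0]), (241, [0.434, 0.126, 0.0])]
354 [(214, [0.538, 0.19, 0.191]), (217, [0.536, 0.19, 0.183]), (220, [0.535, 0.19, 0.175]), (223, [0.492, 0.163, 0.12]), (226, [0.491, 0.164, 0.112]), (229, [0.514, 0.18, 0.132]), (232, [0.521, 0.185, 0.132]), (235, [0.524, 0.188, 0.129]), (238, [0.42, 0.124, -0.001]), (241, [0.429, 0.13, 0.0])]
```

View pics/sc7.png

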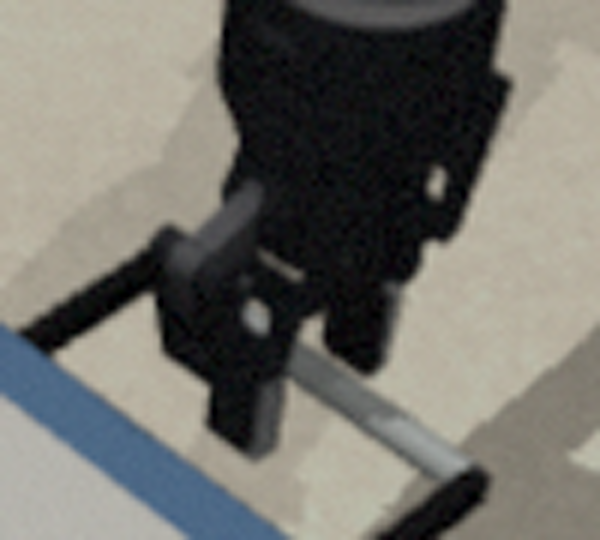

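Now the front finger passes down behind the rail to z≈0.112 and the rear finger hangs at x≈0.545 on the other side. I'll close again.

Call:
{"name": "move_arm", "arguments": {
  "motion": [
    [[0, 0, 0], 0, -0.3],
    [[0, 0, 0], 0, -0.8],
    [[0, 0, 0], 0, -1],
    [[0, 0, 0], 0, -1],
    [[0, 0, 0], 0, -1]
  ],
  "newtons": 30
}}

```text
clock: 7.45
tcp_pos: [0.5197, 0.1737, 0.1041]
tool_rot: [3.138, -0.0, 1.561]
force: [5.7, -0.1, -2.7]
grip_width: 0.0106
```

```bash
python3 - <<'E'
from h import *
im,D=eyes.grab_frame("scene");cv2.imwrite("pics/sc8.png",cv2.resize(im[170:260,300:400],None,fx=6,fy=6,interpolation=cv2.INTER_CUBIC))
s=manip.state();print(s["force"],s["tcp_pos"],s["grip_width"],s["joint_positions"].round(3))
E
```

```text
[ 6.6876418  -0.42826361 -1.70564792] [0.51972471 0.17374281 0.10408681] 0.010956721563042764 [ 0.106  0.263  1.778 -0.     1.097  0.116]
```

View pics/sc8.png

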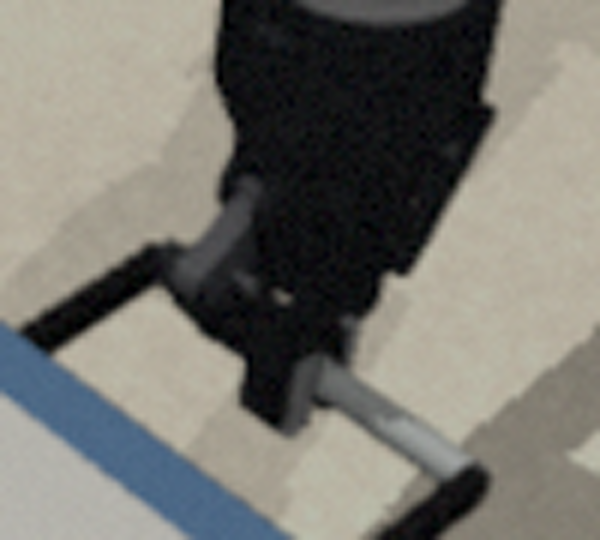

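The width is 11 mm, so the 12 mm rail is held. Now I'll lift along the hinge arc (radius 0.212), slowly.

Call:
{"name": "move_arm", "arguments": {
  "motion": [
    [[0, 0.001, -0.01], 0, -1],
    [[0, 0.001, -0.021], 0, -1],
    [[0, 0.002, -0.032], 0, -1],
    [[0, 0.004, -0.042], 0, -1],
    [[0, 0.007, -0.052], 0, -1]
  ],
  "newtons": 30
}}

```text
clock: 8.0
tcp_pos: [0.5267, 0.1736, 0.1562]
tool_rot: [3.138, -0.0, 1.561]
force: [7.3, 0.7, -5.0]
grip_width: 0.0107
```

```bash
cat > look.py <<'E'
import sys
from h import *
n=sys.argv[1]
im,D=eyes.grab_frame("scene");cv2.imwrite(f"pics/{n}.png",cv2.resize(im[60:330,180:460],None,fx=2.2,fy=2.2,interpolation=cv2.INTER_CUBIC))
s=manip.state();print(s["force"].round(2),s["tcp_pos"].round(4),s["grip_width"].round(4),s["clock"])
C=cloud("scene",D)
hsv=cv2.cvtColor(im,cv2.COLOR_BGR2HSV)
yaw=-.01;c_,s_=np.cos(yaw),np.sin(yaw)
dx=C[...,0]-.578;dy=C[...,1]-.084
X=c_*dx+s_*dy;Y=-s_*dx+c_*dy;Z=C[...,2]
b=(Y>.02)&(Y<.16)&(X>-.1)&(X<.2)&(hsv[...,0]>95)&(hsv[...,0]<125)&(hsv[...,1]>80)&(Z>.12)
# hatch surface: line fit in X,Z
x=X[b]-.15;z=Z[b]-.1275
for _ in range(6):
    p=np.c_[x,z];m=np.median(p,0);A=np.c_[x,np.ones_like(x)]
    u,sv,vt=np.linalg.svd(p-p.mean(0),full_matrices=False);d=vt[0];r=(p-p.mean(0))@vt[1]
    k=np.abs(r)<max(2*np.median(np.abs(r)),.003);x,z=x[k],z[k]
print("hatch ang",np.arctan2(abs(d[1]),abs(d[0])),"n",len(x),"span",np.ptp(p@d))
E
python3 look.py sc9
```

```text
Traceback (most recent call last):
  File "look.py", line 5, in <module>
    s=manip.state();print(s["force"].round(2),s["tcp_pos"].round(4),s["grip_width"].round(4),s["clock"])
                                                                    ^^^^^^^^^^^^^^^^^^^^^
AttributeError: 'float' object has no attribute 'round'
```

View pics/sc9.png

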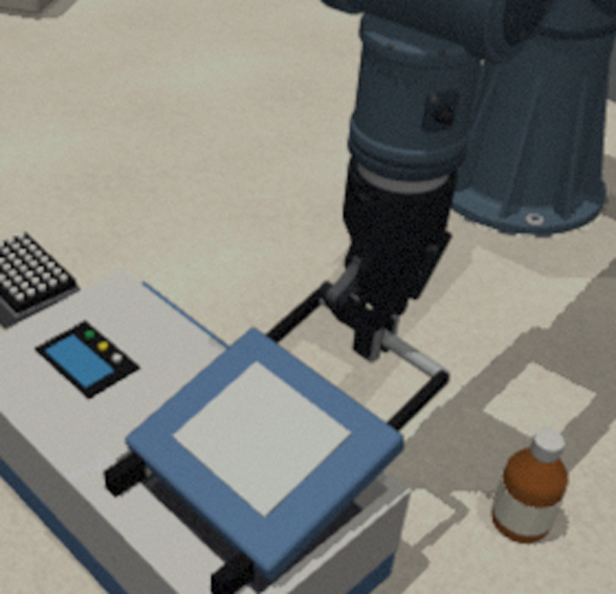

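The rail is in the grip and the hatch is rising (about 0.25 rad). I'll continue along the arc.

Call:
{"name": "move_arm", "arguments": {
  "motion": [
    [[0, 0.003, -0.01], 0, -1],
    [[0, 0.006, -0.02], 0, -1],
    [[0, 0.01, -0.03], 0, -1],
    [[0, 0.0145, -0.04], 0, -1],
    [[0, 0.0195, -0.049], 0, -1]
  ]
}}

```text
clock: 8.55
tcp_pos: [0.5463, 0.1732, 0.2041]
tool_rot: [3.138, -0.0, 1.56]
force: [15.4, -0.4, -11.7]
grip_width: 0.0109
```

```bash
sed -i 's/s\["grip_width"\].round(4)/s["grip_width"]/' look.py; python3 look.py sc10
```

```text
[10.   -0.55 -6.11] [0.5473 0.1732 0.2057] 0.010754633840930342 8.6
hatch ang 1.2187654789913658 n 5794 span 0.4739541914597272
```

Call:
{"name": "move_arm", "arguments": {
  "motion": [
    [[0, 0.007, -0.009], 0, -1],
    [[0, 0.014, -0.018], 0, -1],
    [[0, 0.02, -0.027], 0, -1],
    [[0, 0.027, -0.035], 0, -1],
    [[0, 0.034, -0.043], 0, -1]
  ]
}}

```text
clock: 9.1
tcp_pos: [0.5775, 0.1727, 0.2481]
tool_rot: [-3.139, 0.001, 1.561]
force: [-6.3, -3.6, 3.4]
grip_width: 0.0106
```

```bash
python3 - <<'E'
s=open('look.py').read()
s=s.replace("&(Z>.12)","&(np.hypot(X-.15,Z-.1275)<.15)&(np.hypot(X-.15,Z-.1275)>.02)&(Z>.12)")
open('look.py','w').write(s)
E
python3 look.py sc11
```

```text
[-6.95 -3.9   5.55] [0.5793 0.1726 0.2499] 0.010807402529741921 9.15
hatch ang 0.7561564962684003 n 3227 span 0.17027905300519017
```

View pics/sc11.png

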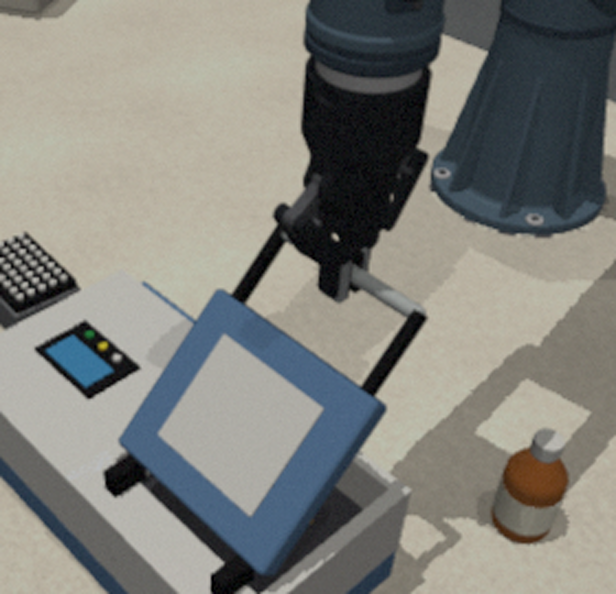

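The hatch is at about 0.756 rad by depth fit and by arc height, with the rail well held. I'll continue in smaller steps.

Call:
{"name": "move_arm", "arguments": {
  "motion": [
    [[0, 0.006, -0.0075], 0, -1],
    [[0, 0.0135, -0.015], 0, -1],
    [[0, 0.022, -0.0215], 0, -1],
    [[0, 0.03, -0.028], 0, -1],
    [[0, 0.039, -0.034], 0, -1]
  ]
}}

```text
clock: 9.65
tcp_pos: [0.618, 0.172, 0.2829]
tool_rot: [3.141, 0.001, 1.561]
force: [-3.2, -5.4, 2.6]
grip_width: 0.0109
```

```bash
python3 look.py sc12
```

```text
[-3.03 -5.16  4.22] [0.62   0.172  0.2838] 0.010731665401533363 9.7
hatch ang 1.00265742383132 n 3134 span 0.1356506234003472
```

Call:
{"name": "move_arm", "arguments": {
  "motion": [
    [[0, 0.009, -0.0055], 0, -1],
    [[0, 0.018, -0.0105], 0, -1],
    [[0, 0.0255, -0.014], 0, -1],
    [[0, 0.0255, -0.014], 0, -1],
    [[0, 0.0255, -0.014], 0, -1]
  ]
}}

```text
clock: 10.2
tcp_pos: [0.6437, 0.1717, 0.2968]
tool_rot: [3.14, 0.001, 1.56]
force: [-3.3, -6.7, 5.8]
grip_width: 0.0109
```

```bash
python3 look.py sc13
```

```text
[-2.99 -5.95  4.52] [0.6436 0.1717 0.2968] 0.010634136384024027 10.25
hatch ang 1.1384570950230124 n 2847 span 0.135349997734102
```

View pics/sc13.png

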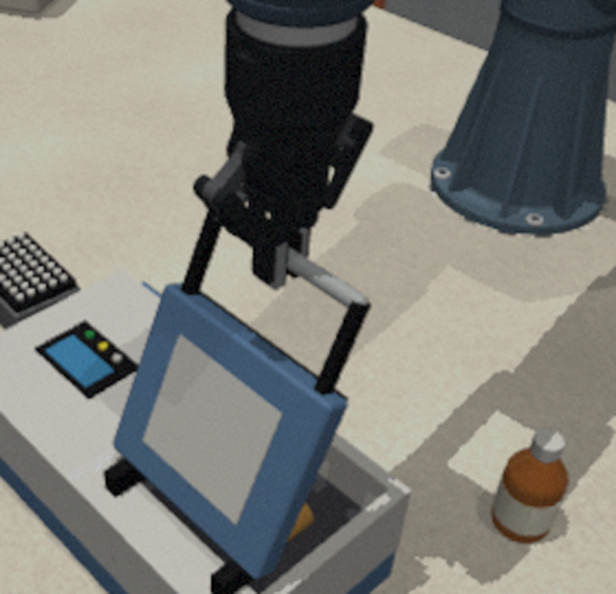

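The hatch is at 1.138 rad by depth fit (1.143 by arc height), past balance and well under 1.38. The blue line of the drawer plate is still flush. Bringing it back to 0.87.

Call:
{"name": "move_arm", "arguments": {
  "motion": [
    [[0, -0.0095, 0.0045], 0, -1],
    [[0, -0.0185, 0.01], 0, -1],
    [[0, -0.0275, 0.0155], 0, -1],
    [[0, -0.038, 0.0225], 0, -1],
    [[0, -0.048, 0.0305], 0, -1]
  ]
}}

```text
clock: 10.75
tcp_pos: [0.5958, 0.1728, 0.2659]
tool_rot: [3.138, 0.0, 1.561]
force: [2.3, -3.7, -1.2]
grip_width: 0.0109
```

Call:
{"name": "move_arm", "arguments": {
  "motion": [
    [[0, 0, 0], 0, -1],
    [[0, 0, 0], 0, -1],
    [[0, 0, 0], 0, -1],
    [[0, 0, 0], 0, -1],
    [[0, 0, 0], 0, -1]
  ]
}}

```text
clock: 11.25
tcp_pos: [0.5952, 0.1728, 0.2655]
tool_rot: [3.141, 0.0, 1.561]
force: [-3.6, -4.1, 3.6]
grip_width: 0.0108
```

```bash
python3 look.py sc14; python3 look.py sc15; python3 - <<'E'
from h import *
im,D=eyes.grab_frame("top");cv2.imwrite("pics/top15.png",cv2.resize(im[100:300,70:410],None,fx=2.3,fy=2.3,interpolation=cv2.INTER_CUBIC))
E
```

```text
[-3.72 -4.49  3.46] [0.5952 0.1728 0.2656] 0.010621710825999702 11.3
hatch ang 0.8685815123903713 n 3232 span 0.16637212563011447
[-3.61 -4.66  3.88] [0.5952 0.1728 0.2655] 0.010779066161199866 11.35
hatch ang 0.8681991927148461 n 3240 span 0.164105318727068
```

View pics/sc15.png

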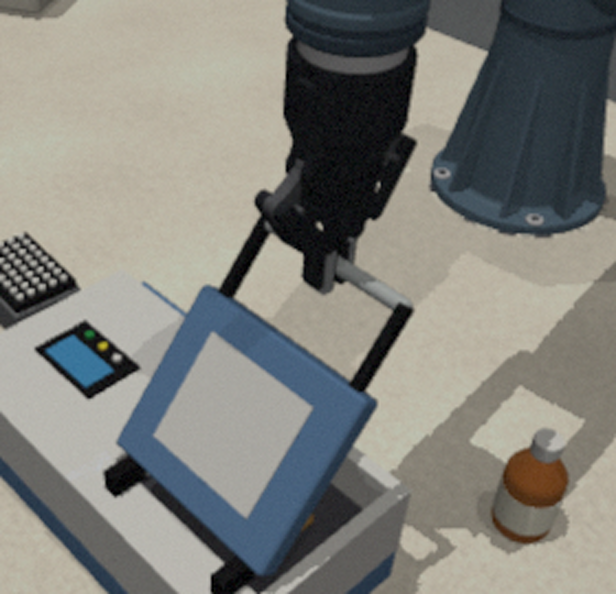

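View pics/top15.png

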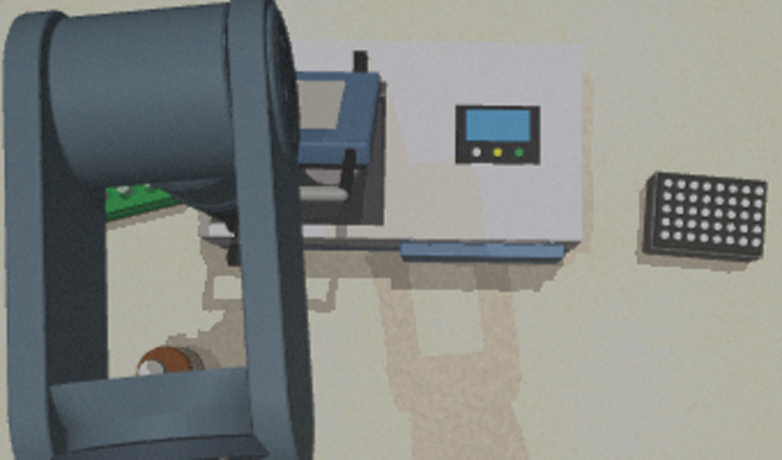

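The hatch is steady at 0.868 rad and still gripped. The drawer plate is flush, and the tip box, bottle and rack stand where they did. I'm handing in.

```bash
python3 -c "
from workcell import ticket
print(ticket.sign_off())"
```

```text
the job is handed in; nothing more can be done
None
```

The job is handed in with the drawer home and the hatch gripped at about 0.87 rad; the sign-off gave no verdict.

- **Drawer:** I pushed it in with the shut fingers until the force jumped from 5 to 18 N at the position predicted for home. The plate still looked flush with the reader's front in the last pictures. I had no direct reading of the drawer joint.
- **Hatch:** I raised it by the rail to 1.138 rad by depth fit (1.143 by arc height), then brought it back. Two final readings gave 0.869 and 0.868 rad, so it was steady. The gripper width was 10.7 mm and the residual wrist force about 7 N.
- **Bystanders:** the tip box, bottle and tube rack were not touched. By eye they stand where they did, but the arm partly hid the rack in the last top picture and I did not re-measure their positions.
- **One miss:** the first pinch closed just above the rail. The fingertips were about 30 mm higher than the stated tool geometry implies, and I did not find out why. I reopened, went 28 mm lower and gripped on the second try.

The clock read about 11.4 s of the allowed 64 s at hand-in.

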